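Put setting blocks away in a rotary block box and lock its cover

ROBOT

A 7-joint arm with a two-finger parallel gripper is mounted at the origin on a cart in front of the work surface, level with it; the furniture and walls round the work are solid. World frame = base frame: x ahead of the robot, y to its left, z up, the work surface at z = 0. Lengths are in m, angles in rad, forces in N, time in s.
With the tool pointing down it reaches from about 0.425 to 0.875 m from the base axis. Payload 4.7 kg.
Tool frame: the origin (TCP) lies at the very end of the fingers, on their centre line; the grasp point (between the pads) lies 19 mm behind it; z points along the fingers, y is the line along which they close (so a half turn about z gives the same grasp; the last joint's range is limited). The gripper opens to 87 mm and grips with 3 to 60 N. Pads are 19 mm wide; open, the fingers measure 117 mm over their backs; the gripper's body (75 mm by 190 mm) begins 51 mm behind the grasp point.
Start: joints at [1.318, 0.321, -0.07, 1.45, 0.023, 1.371, -0.057], TCP at [0.171, -0.627, 0.223] pointing down, gripper open.
Joint ranges: [-2.86, 2.86], [-0.3, 2.09], [-1.38, 1.24], [0.06, 2.45], [-1.56, 4.7], [0.09, 2.05], [-2.69, 2.69]. Speed limits (rad/s): [2.57, 2.57, 3.14, 3.14, 3.14, 3.14, 3.14].

INTERFACE

Orientations are given as a rotation vector (axis times angle).
In Python, from bench import get_state, get_image, get_calibration, close_job gives the robot as it stands.
- The arm moves only by the shell command python3 -m crank 'ROWS' [FORCE]. ROWS is JSON, a list of rows, each a list of 5 numbers: the opening, from 0 (shut) to 1 (fully open), then the shift along the world's x, y, z in units of 0.2 m (1.0 is 0.2 m), then the turn about the world's z in units of 2 pi rad (1.0 is 2 pi rad). A call has 1 to 5 rows; each row is the pose to reach, as a shift and turn from the pose commanded when the call began, turning the shorter way round; what a row does not reach only later rows make up. A row lasts 1/8 s, in which the tool goes at most 62.5 mm and 10.7 degrees, less where a joint would pass 70% of its speed; a pose out of reach is approached as far as the arm can. A call with a number of a shift or a turn outside -1 to 1 is refused whole. A call with a gripper value outside its range is refused whole. The fingers move at their own pace and stop on an object; FORCE is the grip in N (left out, the last holds). Time passes only in rows, so rows that repeat a pose let the fingers close. It gives the time, the measured TCP pose, the force, the opening and the grip force at its end, in the units of the state.
- get_state(): the state, without advancing time (a new reading comes with each control period).
- get_image(name): name is "scene" or "top" or "wrist"; returns the picture (420x560x3 uint8, red, green, blue); there is no depth.
- get_calibration(name): a dict with "fovy" (degrees; the focal length in pixels is half the picture's height over the tangent of half this angle, whatever the lens; pixels are square), "cx", "cy" (the principal point, pixels), "R" (3x3) and "t" (3): a world point X has camera coordinates R X + t. Camera axes: x right, y down, z forward; pixel columns grow to the right and rows downward; lengths in m; the calibration is good to about 2 mm. A picture is of the moment at which its call begins: read the wrist's pose just before it. get_calibration takes no time and is no camera call; for the wrist camera it gives the pose at the moment of the call.
- close_job(): hands the job in; it is judged then, once.
The state is a dict: "time": time; "joint_positions": joint angles; "qd": joint speeds; "joint_torque": joint torques, N m; "position": TCP position; "tool_rot": TCP orientation; "ft_force": force on the tool from outside, world axes, zero at the start; "torque": the same for the moment, N m; "grip_width": opening from 0.0 (shut) to 1.0 (fully open); "grip_force": force on a finger pad.
Only numpy, scipy, OpenCV 4.12 (cv2) and the standard library are available. Lean on these libraries where they do the work, as an engineer would, in place of code of your own. Each camera call takes 0.05 s, during which the arm holds its last target. There are 200 camera calls.

TASK

Put every setting block that lies on the bench away in the rotary block box, flat on the floor of its own compartment: the lowest block in the compartment marked with one stud, the middle one at two studs, the tallest at three (some may be missing). Turn the slotted cover by its finger post to bring the opening over each compartment; when all blocks are in, turn the opening over the blank quarter so that the lug stands over the lock socket, and push the lock pin from its holder down through the lug into the socket, fully home, and let go. Leave the pen, the paint bottle and the hex key where they are.

Things in the scene. Friction and masses are not known exactly. Their poses are not given: they have to be found in the camera images.
- block_box: fixed rotary block box: grey flange disc (diameter 248, 6 thick) with an aluminium drum on it (outer diameter 210, wall 4, walls up to 46 mm, floor at 8 mm) split by thin radial walls into quarters. Origin: on its axis at bench height, z up. The +x quarter is blank (plated over); those round +y, -x, -y are compartments 1, 2, 3, marked by 1, 2, 3 black studs (12 mm) on the flange outside
- cover (a joint): angle of the slotted cover, rad, anticlockwise from above, stops at -0.25 and 4.95; it stays where left (friction 0.08 N m). Its opening is over the blank quarter at 0, compartment 1 at 1.571, 2 at 3.142, 3 at 4.712. Flat grey disc, diameter 214, 48 to 53 mm above the bench (hub boss to 63), opening: a sector 86 degrees wide from 30 mm off the axis to the rim. Starts at any angle
- opening (a point): middle of the cover's opening, 66 mm from the axis, at the height of the cover's top (53 mm); turns with the cover
- finger_post (a point): black upright round post on the cover to turn it by: diameter 14, foot collar 24 (up to 57 mm above the bench), top at 90 mm, 80 mm from the axis, opposite the opening. Point: on its centre line, 74 mm above the bench. It turns with the cover; being round, it can be pinched lightly from above and led round the arc without turning the hand
- lug_hole (a point): middle of the 16 mm hole, at its top (53 mm above the bench), in the square lug that sticks out of the cover's rim, 128 mm from the axis and 225 degrees anticlockwise of the opening; the lug is 5 mm thick and 36 mm wide
- compartment_1 (a point): middle of the floor of compartment 1 (one stud), 66 mm from the box's axis, 8 mm above the bench. Each compartment is a quarter ring from 20 to 101 mm radius.
- compartment_2 (a point): middle of the floor of compartment 2 (two studs), likewise
- compartment_3 (a point): middle of the floor of compartment 3 (three studs), likewise
- socket_mouth (a point): centre of the mouth of the lock socket: an upright steel tube on the flange, bore 12 mm, outer diameter 22 mm, mouth 46 mm above the bench, 39 mm deep, 128 mm from the axis. With the cover at 0 the lug's hole is right above it (2 mm gap).
- block_20_centre (a point): the lowest of the setting blocks: ground steel, 30 (its x) x 35 (its y) x 20 mm high, lying loose and flat on the bench to the left of the block box; belongs in compartment 1 (one stud). Point: the centre of the block, half-way up. May be absent.
- block_28_centre (a point): the middle one of the setting blocks: ground steel, 30 (its x) x 35 (its y) x 28 mm high, lying loose and flat on the bench to the left of the block box; belongs in compartment 2 (two studs). Point: the centre of the block, half-way up. May be absent.
- block_36_centre (a point): the tallest of the setting blocks: ground steel, 30 (its x) x 35 (its y) x 36 mm high, lying loose and flat on the bench to the left of the block box; belongs in compartment 3 (three studs). Point: the centre of the block, half-way up. May be absent.
- pin_head (a point): lock pin, 72 long, upright in its holder at the start: dark round head, diameter 20, 28 high with a 24 mm collar (3 thick) at its foot; below it a steel rod, diameter 8, 44 long, its last 8 mm tapered to 3. Point: middle of the head, 15 above the collar's underside, 59 above the tip. Fully home the collar sits on the lug and this point is 68 mm above the bench
- pin_tip (a point): lower end of the lock pin's rod, on its axis
- pin_holder: square aluminium block 50 x 50 x 53 mm, fixed to the bench at the right front, with a 12 mm hole, 50 mm deep, in the middle of its top, in which the lock pin stands. Origin: centre of its underside.
- pen: white and blue ballpoint pen, 145 mm long, lying flat behind the blocks; to be left alone. Origin: centre of its underside
- paint_bottle: small white bottle with a lime green cap, 90 mm high, behind the block box; to be left alone. Origin: at its underside
- hex_wrench: dark hex key, 93 x 31 x 7 mm, lying near the clamp; to be left alone. Origin: centre of its underside
Not all that is in view belongs to the job. What is shaped like the part that bears block_36_centre but blue, red or turquoise is not meant.

How it is judged:
By the outcome, as a careful person would: the job done as asked, in the order asked, and still so for the second after the job is handed in, with the robot touching nothing.
Of block_20, block_28, block_36 only 2 to 3 are there at a start; the rules pass over those that are not, and their reading is None.
At some moment in a run one of block_20, block_28, block_36 may be knocked a few centimetres aside while the robot is not near it.
It also fails if it takes over 210 s, if anything falls off the work surface, if the arm or the gripper's body presses on something with over 40 N, if the wrist force passes 120 N, or if a joint passes its speed limit or range.

## Working session

There is one attempt and no reset: what is moved stays moved. The work goes in short steps, Python scripts to look and compute and a shell command to move; the robot and the scene stay as the last step left them, time stands still between calls to the robot, and variables do not carry over. Pictures are saved under pics/ and viewed, at most 14 in all, crops included, and the job is handed in when it is done.

```bash
mkdir -p pics; ls; cat > h.py <<'E'
import numpy as np, cv2
from bench import get_state,get_image,get_calibration
def snap(n,f):
    c=get_calibration(n); im=get_image(n); cv2.imwrite('pics/'+f+'.png',cv2.cvtColor(im,cv2.COLOR_RGB2BGR)); return im,c
def cal(c):
    f=210/np.tan(np.radians(c['fovy'])/2); return f,c['cx'],c['cy'],np.array(c['R']),np.array(c['t'])
def px2w(c,u,v,z):
    f,cx,cy,R,t=cal(c); d=R.T@np.array([(u-cx)/f,(v-cy)/f,1]); o=-R.T@t
    return o+d*(z-o[2])/d[2]
def w2px(c,X):
    f,cx,cy,R,t=cal(c); p=R@np.array(X)+t; return np.array([cx+f*p[0]/p[2],cy+f*p[1]/p[2]])
E
python3 - <<'E'
from h import *
for n in ['top','scene']:
    im,c=snap(n,n+'0'); print(n,c)
    if 'dist' in c: print(c)
s=get_state(); print({k:np.round(v,3) for k,v in s.items()})
E
```

```text
pics
top {'fovy': 54.94330505601946, 'cx': 274.41402631505605, 'cy': 214.77156806107308, 'R': array([[-0.02581042, -0.99955288,  0.01509482],
       [-0.98480244,  0.02282947, -0.17217132],
       [ 0.17174973, -0.01930923, -0.98495136]]), 't': array([-0.02971795,  0.54433571,  0.91844756])}
scene {'fovy': 55.47645003876569, 'cx': 279.5454194997328, 'cy': 209.53563644800116, 'R': array([[ 0.6568678 , -0.75363976,  0.02349062],
       [-0.35263203, -0.33459097, -0.87389904],
       [ 0.66646481,  0.56575259, -0.48553955]]), 't': array([-0.40386342,  0.25087781,  0.61604936])}
{'time': np.float64(0.1), 'joint_positions': array([ 1.318,  0.322, -0.07 ,  1.452,  0.023,  1.371, -0.057]), 'qd': array([-0.001, -0.003, -0.001, -0.002, -0.001,  0.001, -0.001]), 'joint_torque': array([-1.0000e-03, -4.9257e+01, -4.0600e-01, -3.1340e+01, -6.4000e-02,
        3.9000e-02,  0.0000e+00]), 'position': array([ 0.171, -0.627,  0.222]), 'tool_rot': array([-3.112e+00, -4.180e-01,  1.000e-03]), 'ft_force': array([-0.655, -0.112, -0.72 ]), 'torque': array([-0.052,  0.001, -0.015]), 'grip_force': np.float64(0.0), 'grip_width': np.float64(1.001)}
```

View pics/top0.png

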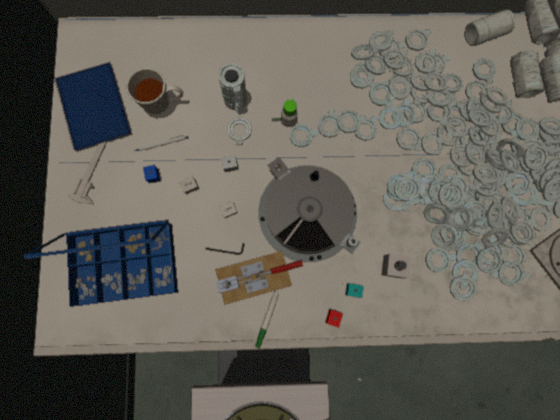

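View pics/scene0.png

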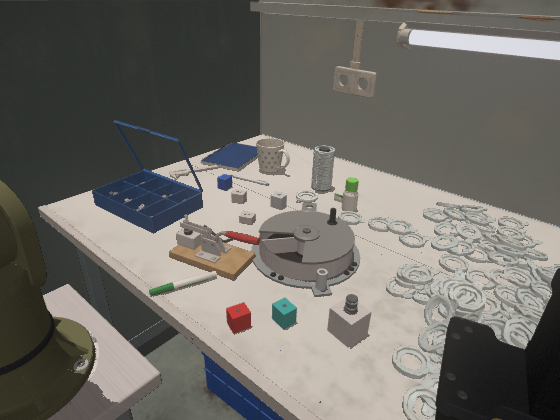

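```bash
python3 - <<'E'
import cv2
im=cv2.imread('pics/top0.png'); cv2.imwrite('pics/c1.png',cv2.resize(im[145:285,175:375],None,fx=4,fy=4,interpolation=cv2.INTER_CUBIC))
E
```

```text
(no output)
```

View pics/c1.png

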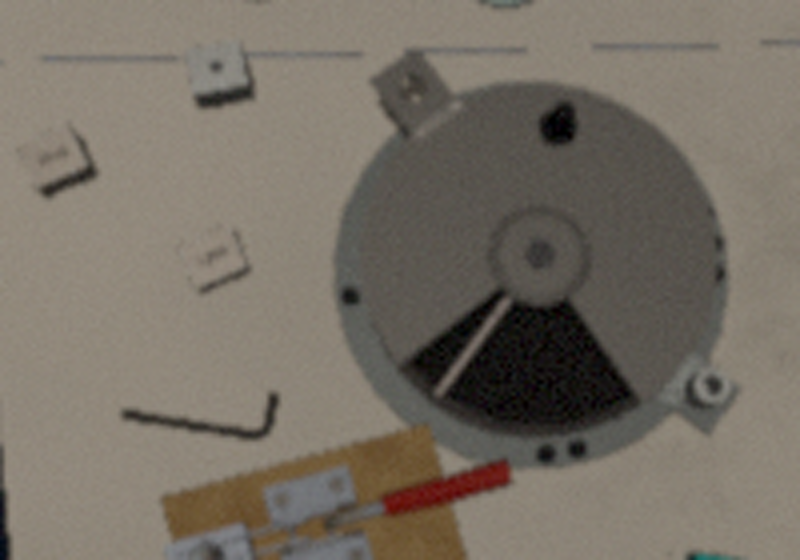

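```bash
cat >> h.py <<'E'
E
python3 - <<'E'
from h import *
c=get_calibration('top')
P=lambda u,v,z:px2w(c,u/4+175,v/4+145,z)
d={}
for n,u,v,z in [('hub',538,255,.063),('post',565,106,.09),('lug',413,85,.053),('sock',710,388,.046),('b36',217,66,.036),('b28',52,155,.028),('b20',212,255,.02),('s1',350,296,.006),('s2a',546,454,.006),('s2b',577,450,.006),('s3',720,243,.006)]:
    d[n]=P(u,v,z); q=d[n]-d['hub']; print(n,d[n].round(4),'r',np.hypot(*q[:2]).round(4),'ang',np.degrees(np.arctan2(q[1],q[0])).round(1))
print('pin',px2w(c,399,266,.081))
c=get_calibration('wrist'); print(c); s=get_state(); print(s['position'],s['tool_rot'])
E
```

```text
hub [ 0.5532 -0.126   0.063 ] r 0.0 ang 0.0
post [ 0.6362 -0.1424  0.09  ] r 0.0845 ang -11.2
lug [ 0.6619 -0.0553  0.053 ] r 0.1296 ang 33.0
sock [ 0.4738 -0.2267  0.046 ] r 0.1283 ang -128.2
b36 [0.6817 0.0649 0.036 ] r 0.2301 ang 56.1
b28 [0.6294 0.1676 0.028 ] r 0.3033 ang 75.5
b20 [0.5659 0.0703 0.02  ] r 0.1967 ang 86.3
s1 [ 0.5407 -0.0139  0.006 ] r 0.1127 ang 96.4
s2a [ 0.4397 -0.132   0.006 ] r 0.1137 ang -177.0
s2b [ 0.4417 -0.1511  0.006 ] r 0.1144 ang -167.3
s3 [ 0.569  -0.2469  0.006 ] r 0.122 ang -82.6
pin [ 0.41316039 -0.32180503  0.081     ]
{'fovy': 63.237059663915126, 'cx': 276.5173243814331, 'cy': 213.53998224530645, 'R': array([[ 0.26384438, -0.96456317, -0.00200899],
       [-0.93233785, -0.25556232,  0.25580077],
       [-0.24724943, -0.06561853, -0.96672743]]), 't': array([-0.64909526, -0.03170042,  0.39084189])}
[ 0.17119217 -0.62652427  0.22156138] [-3.11198135e+00 -4.17644838e-01  5.03145387e-04]
```

```bash
python3 -m crank '[[1,0.25,0.3,0.2,0],[1,0.45,0.6,0.4,0],[1,0.65,0.88,0.5,0],[1,0.8,1,0.6,0],[1,0.8,1,0.6,0]]'
python3 -m crank '[[1,0.2,0.25,0,0.03],[1,0.4,0.5,0,0.04],[1,0.6,0.75,0,0.04],[1,0.8,1,0,0.04],[1,0.8,1,0,0.04]]'
python3 -m crank '[[1,0.2,0.25,0,0],[1,0.2,0.5,0,0],[1,0.2,0.7,0,0],[1,0.2,0.7,0,0],[1,0.2,0.7,0,0]]'
python3 - <<'E'
from h import *
im,c=snap('wrist','w1'); s=get_state(); print(s['position'],s['tool_rot'],s['time']); 
R=np.array(c['R']);print(-R.T@c['t'],R)
for X in ([.553,-.126,.063],[.68,.065,.036],[.629,.168,.028],[.566,.07,.02]): print(w2px(c,X))
E
```

```text
time: 0.72
position: [0.3342, -0.4241, 0.3442]
tool_rot: [3.111, 0.425, 0.003]
ft_force: [-0.6, -0.5, 0.3]
grip_width: 0.998
grip_force: 0.0
time: 1.35
position: [0.4941, -0.221, 0.3424]
tool_rot: [-3.031, -0.82, -0.002]
ft_force: [-1.2, -1.2, -0.1]
grip_width: 0.999
grip_force: 0.0
time: 1.98
position: [0.531, -0.0888, 0.3423]
tool_rot: [3.037, 0.802, -0.001]
ft_force: [0.4, -0.2, 0.2]
grip_width: 0.998
grip_force: 0.0
[ 0.53101495 -0.0893434   0.34226473] [ 3.03732328e+00  7.99840984e-01 -1.34012616e-03] 2.025
[ 0.59153924 -0.05437315  0.50529733] [[ 4.93709489e-01 -8.69626768e-01  4.73937854e-04]
 [-8.40529297e-01 -4.77050167e-01  2.56775463e-01]
 [-2.23072724e-01 -1.27170841e-01 -9.66470971e-01]]
[309.50469402 177.52118117]
[227.33883869   8.37641185]
[135.85926511   4.59426505]
[186.58067551  92.7706854 ]
```

View pics/w1.png

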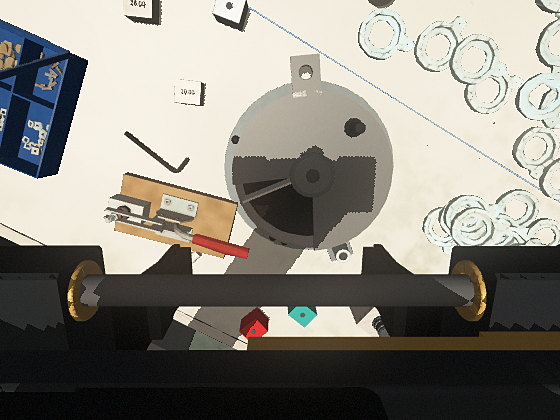

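```bash
python3 - <<'E'
from h import *
c=get_calibration('wrist')
d={}
for n,u,v,z in [('hub',312.5,176,.063),('post',355,127.5,.09),('lug',306.5,72,.053),('sock',342,254,.046),('s1',235,140,.006),('b20',186.5,93,.02)]:
    d[n]=px2w(c,u,v,z); q=d[n]-d['hub']; print(n,d[n].round(4),'r',np.hypot(*q[:2]).round(4),'ang',np.degrees(np.arctan2(q[1],q[0])).round(1))
s=get_state();print(s['position'])
E
```

```text
hub [ 0.5566 -0.1288  0.063 ] r 0.0 ang 0.0
post [ 0.6328 -0.1382  0.09  ] r 0.0768 ang -7.1
lug [ 0.6628 -0.0573  0.053 ] r 0.1281 ang 33.9
sock [ 0.4795 -0.2268  0.046 ] r 0.1247 ang -128.2
s1 [ 0.5418 -0.0149  0.006 ] r 0.1148 ang 97.4
b20 [0.5658 0.0695 0.02  ] r 0.1985 ang 87.3
[ 0.53101495 -0.0893434   0.34226473]
```

```bash
python3 -m crank '[[1,0.25,-0.13,-0.1,0],[1,0.515,-0.26,-0.3,0],[1,0.515,-0.26,-0.6,0],[1,0.515,-0.26,-0.9,0],[1,0.515,-0.26,-1,0]]'
python3 -m crank '[[1,0,0,-0.2,0],[1,0,0,-0.37,0],[1,0,0,-0.37,0],[0,0,0,-0.37,0],[0,0,0,-0.37,0]]' 6
python3 -m crank '[[0,0,0,0,0],[0,0,0,0,0],[0,0,0,0,0]]'
```

```text
time: 2.65
position: [0.6311, -0.1412, 0.1373]
tool_rot: [-3.035, -0.799, 0.012]
ft_force: [-0.1, -0.1, 0.3]
grip_width: 1.004
grip_force: 0.0
time: 3.28
position: [0.6361, -0.1395, 0.0713]
tool_rot: [3.035, 0.804, 0.006]
ft_force: [-0.2, 0.4, 1.3]
grip_width: 0.854
grip_force: 0.0
time: 3.65
position: [0.6344, -0.139, 0.0688]
tool_rot: [3.037, 0.805, 0.0]
ft_force: [0.2, -0.3, 0.7]
grip_width: 0.511
grip_force: 0.0
```

```bash
python3 -m crank '[[0,0,0,0,0],[0,0,0,0,0],[0,0,0,0,0],[0,0,0,0,0],[0,0,0,0,0]]'
python3 - <<'E'
from h import *
cx=np.array([.555,-.1275]); s=get_state(); p=s['position'][:2]
print(s['position'],s['grip_width'],s['grip_force'],np.hypot(*(p-cx)),np.degrees(np.arctan2(*(p-cx)[::-1])))
im,c=snap('wrist','w2')
E
```

```text
time: 4.28
position: [0.636, -0.1399, 0.069]
tool_rot: [3.035, 0.804, 0.005]
ft_force: [5.2, -1.9, -2.1]
grip_width: 0.154
grip_force: 6.0
[ 0.63596119 -0.13988035  0.06899559] 0.15372974247623616 5.999054804108823 0.08190230422127304 -8.694156301589432
```

```bash
cat >> h.py <<'E'
def arc(a0,a1,n,r=.08):
    a=np.radians(np.linspace(a0,a1,n+1)); P=r/.2*np.c_[np.cos(a),np.sin(a)]
    for k in range(0,n,5): print('call',(P[k+1:min(k+5,n)+1]-P[k]).round(3).tolist())
E
python3 -c "
from h import *
arc(-9.5,97,10)"
```

```text
call [[0.005, 0.074], [-0.003, 0.148], [-0.025, 0.219], [-0.059, 0.284], [-0.106, 0.343]]
call [[-0.056, 0.049], [-0.12, 0.086], [-0.19, 0.111], [-0.263, 0.123], [-0.338, 0.12]]
```

```bash
python3 -m crank '[[0,0.005,0.074,0,0],[0,-0.003,0.148,0,0],[0,-0.025,0.219,0,0],[0,-0.059,0.284,0,0],[0,-0.106,0.343,0,0]]' 8
python3 -m crank '[[0,-0.056,0.049,0,0],[0,-0.12,0.086,0,0],[0,-0.19,0.111,0,0],[0,-0.263,0.123,0,0],[0,-0.338,0.12,0,0]]'
python3 -m crank '[[0,0,0,0,0],[0,0,0,0,0]]'
```

```text
time: 4.95
position: [0.6129, -0.0697, 0.0691]
tool_rot: [3.036, 0.805, 0.001]
ft_force: [1.8, -2.0, 3.0]
grip_width: 0.156
grip_force: 8.0
time: 5.58
position: [0.5447, -0.0472, 0.0687]
tool_rot: [3.036, 0.804, 0.0]
ft_force: [2.7, -3.9, 3.6]
grip_width: 0.156
grip_force: 8.0
time: 5.82
position: [0.5438, -0.0474, 0.0686]
tool_rot: [3.037, 0.802, -0.004]
ft_force: [-1.1, -1.1, 6.0]
grip_width: 0.154
grip_force: 8.0
```

```bash
python3 -m crank '[[1,0,0,0,0],[1,0,0,0,0],[1,0,0,0,0],[1,0,0,0.3,0],[1,0,0,0.6,0]]'
python3 -m crank '[[1,-0.03,0.2,0.2,0],[1,-0.06,0.35,0.5,0],[1,-0.06,0.35,0.6,0],[1,-0.06,0.35,0.6,0]]'
python3 - <<'E'
from h import *
from scipy.optimize import least_squares
P=np.array([[.636,-.1399],[.6129,-.0697],[.5438,-.0474]])
r=least_squares(lambda c:np.hypot(*(P-c).T)-.08,[.555,-.127]);print(r.x,r.fun)
im,c=snap('wrist','w3'); s=get_state(); print(s['position'],s['tool_rot'])
snap('top','top1')
E
```

```text
time: 6.45
position: [0.5446, -0.0461, 0.189]
tool_rot: [-3.035, -0.805, 0.003]
ft_force: [0.7, -0.2, 0.7]
grip_width: 0.64
grip_force: 0.0
time: 6.95
position: [0.5344, 0.0245, 0.3104]
tool_rot: [3.035, 0.806, 0.005]
ft_force: [0.7, 0.2, -0.8]
grip_width: 0.986
grip_force: 0.0
[ 0.55692209 -0.12652323] [ 0.00020133 -0.00023531  0.00020396]
[0.53354833 0.02365883 0.30850674] [3.03633235e+00 8.05070914e-01 4.01752683e-04]
```

View pics/w3.png

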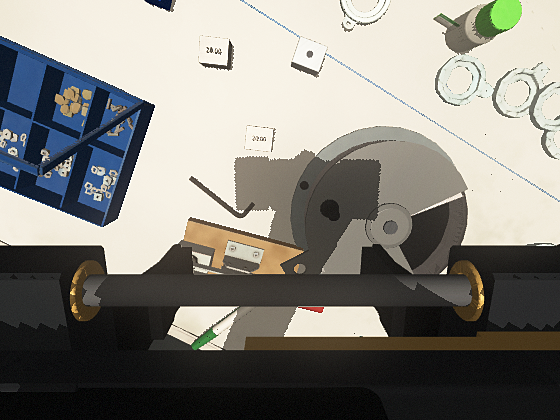

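```bash
python3 - <<'E'
import cv2
im=cv2.imread('pics/w3.png'); cv2.imwrite('pics/c2.png',cv2.resize(im[25:160,190:340],None,fx=4,fy=4,interpolation=cv2.INTER_CUBIC))
E
```

```text
(no output)
```

View pics/c2.png

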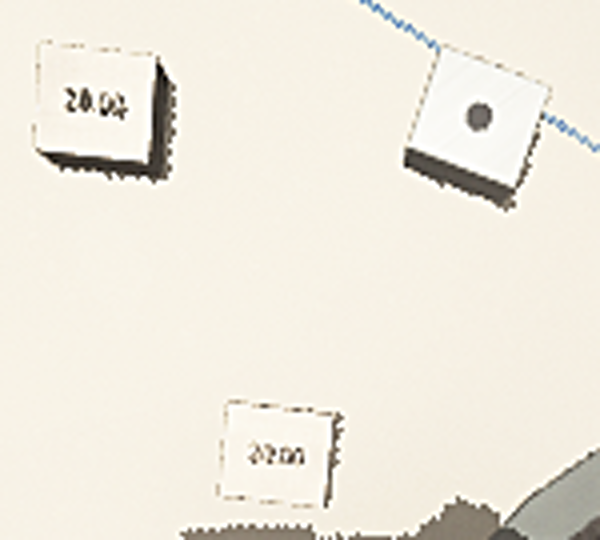

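```bash
cat >> h.py <<'E'
def quad(c,pts,z,o,sc=4):
    W=np.array([px2w(c,o[0]+u/sc,o[1]+v/sc,z)[:2] for u,v in pts]); m=W.mean(0)
    e=[W[(i+1)%4]-W[i] for i in range(4)]
    for k in (0,1):
        d=(e[k]-e[k+2])/2; print(' edge',np.hypot(*d).round(4),'dir',(np.degrees(np.arctan2(d[1],d[0]))%180).round(1))
    print('centre',m.round(4)); return m
def yaw(s):
    from scipy.spatial.transform import Rotation as Ro
    y=Ro.from_rotvec(s['tool_rot']).as_matrix()[:,1]; return np.degrees(np.arctan2(y[1],y[0]))%180
E
python3 - <<'E'
from h import *
c=get_calibration('wrist'); s=get_state(); p=s['position']; print(p,yaw(s))
for z,q in [(.028,[(40,42),(158,58),(148,165),(35,150)]),(.036,[(440,45),(550,90),(513,187),(405,150)]),(.02,[(226,402),(335,413),(328,507),(218,496)])]:
    m=quad(c,q,z,(190,25)); print('shift u',((m-p[:2])/.2).round(3))
E
```

```text
[0.53304589 0.02315198 0.307381  ] 119.65841342901031
 edge 0.0345 dir 112.6
 edge 0.0296 dir 22.6
centre [0.6282 0.1637]
shift u [0.476 0.703]
 edge 0.0341 dir 100.7
 edge 0.029 dir 9.7
centre [0.6796 0.0628]
shift u [0.733 0.198]
 edge 0.0355 dir 114.1
 edge 0.0298 dir 24.3
centre [0.5651 0.0675]
shift u [0.16  0.222]
```

```bash
python3 -m crank '[[1,0.2,0.05,0,0.03],[1,0.4,0.1,0,0.06],[1,0.6,0.15,0,0.09],[1,0.733,0.198,0,0.12],[1,0.733,0.198,-0.3,0.148]]'
python3 -m crank '[[1,0,0,-0.25,0.03],[1,0,0,-0.5,0.046],[1,0,0,-0.7,0.046],[1,0,0,-0.7,0.046],[1,0,0,-0.7,0.046]]'
python3 - <<'E'
from h import *
im,c=snap('wrist','w4'); s=get_state(); print(s['position'],yaw(s),s['joint_positions'].round(2))
print(w2px(c,[.6796,.0628,.036]))
print(((np.array([.6796,.0628,.008])-s['position'])/.2).round(3))
E
```

```text
time: 7.68
position: [0.6837, 0.0649, 0.2494]
tool_rot: [2.346, 2.088, 0.011]
ft_force: [0.6, -0.5, 1.2]
grip_width: 1.001
grip_force: 0.0
time: 8.3
position: [0.6805, 0.0633, 0.1092]
tool_rot: [-2.03, -2.398, -0.001]
ft_force: [0.5, -0.4, 0.6]
grip_width: 0.999
grip_force: 0.0
[0.68114249 0.06349003 0.11033208] 9.5163418621382 [ 0.44  0.59 -0.81  1.47  0.44  1.26 -0.25]
[275.37600329 223.55941988]
[-0.008 -0.003 -0.512]
```

View pics/w4.png

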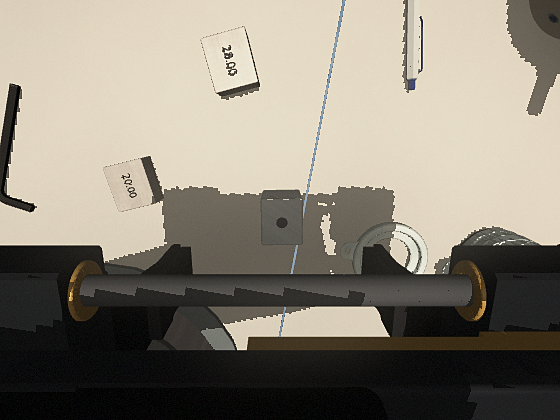

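```bash
python3 -c "
from h import *
c=get_calibration('wrist');print(px2w(c,282.5,222,.036))"
python3 -m crank '[[1,0.012,0,-0.25,0],[1,0.012,0,-0.4,0],[1,0.012,0,-0.51,0],[1,0.012,0,-0.51,0],[0.25,0.012,0,-0.51,0]]' 25
python3 -m crank '[[0,0,0,0,0],[0,0,0,0,0],[0,0,0,0,0],[0,0,0,0,0],[0,0,0,0,0]]'
python3 -m crank '[[0,0,0,0,0],[0,0,0,0,0],[0,0,0,0,0]]'
```

```text
[0.68532775 0.06475684 0.036     ]
time: 8.98
position: [0.6839, 0.0636, 0.0085]
tool_rot: [2.028, 2.397, 0.003]
ft_force: [0.8, 0.2, 0.7]
grip_width: 0.948
grip_force: 0.0
time: 9.6
position: [0.6825, 0.0632, 0.0066]
tool_rot: [2.029, 2.398, -0.0]
ft_force: [0.1, -0.8, 0.6]
grip_width: 0.404
grip_force: 0.0
time: 9.98
position: [0.6828, 0.0632, 0.0066]
tool_rot: [2.029, 2.398, 0.001]
ft_force: [1.6, 0.2, -0.8]
grip_width: 0.344
grip_force: 25.0
```

```bash
python3 -m crank '[[0,0,0,0.3,0],[0,0,0,0.6,0],[0,-0.1,-0.25,0.6,0],[0,-0.25,-0.5,0.6,0],[0,-0.36,-0.77,0.6,-0.005]]'
python3 -m crank '[[0,-0.11,-0.25,0,0],[0,-0.226,-0.505,0,0],[0,-0.226,-0.505,0,0],[0,-0.226,-0.505,0,0]]'
python3 - <<'E'
from h import *
im,c=snap('wrist','w5'); s=get_state(); print(s['position'],yaw(s),s['grip_width'])
for a in (90,180,270,0): 
  t=np.radians(a+7.5); print(a,w2px(c,[.557+.115*np.cos(t),-.1265+.115*np.sin(t),.006]))
E
```

```text
time: 10.6
position: [0.6084, -0.0917, 0.1258]
tool_rot: [-2.065, -2.365, 0.002]
ft_force: [0.9, -0.2, -3.3]
grip_width: 0.341
grip_force: 25.0
time: 11.1
position: [0.5647, -0.1915, 0.1261]
tool_rot: [-2.067, -2.364, -0.0]
ft_force: [-0.0, 1.0, -2.9]
grip_width: 0.342
grip_force: 25.0
[ 0.56527944 -0.19030798  0.12630671] 7.803768420999068 0.34913178777063086
90 [278.88516767 -35.45911094]
180 [135.48851862 128.47639786]
270 [277.54582248 261.8072972 ]
0 [420.78617578 129.48728127]
```

View pics/w5.png

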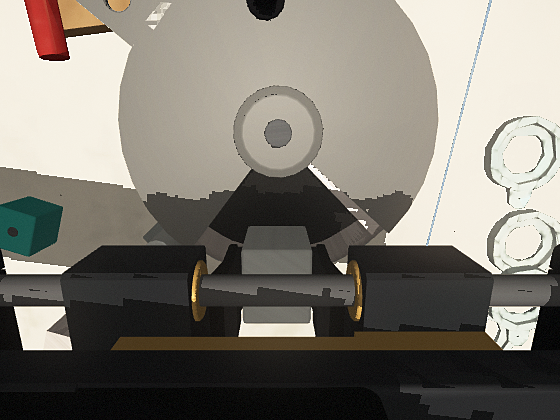

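```bash
python3 -m crank '[[0,0,-0.01,-0.2,0],[0,0,-0.01,-0.4,0],[0,0,-0.01,-0.5,0],[0,0,-0.01,-0.55,0],[0,0,-0.01,-0.55,0]]'
python3 -m crank '[[0,0,0,0,0],[0.5,0,0,0,0],[0.5,0,0,0,0],[0.5,0,0,0,0],[0.5,0,0,0.15,0]]'
```

```text
time: 11.78
position: [0.5659, -0.1932, 0.0168]
tool_rot: [2.066, 2.367, 0.001]
ft_force: [-0.1, 0.2, -2.7]
grip_width: 0.34
grip_force: 25.0
time: 12.4
position: [0.5634, -0.1935, 0.045]
tool_rot: [-2.064, -2.363, 0.002]
ft_force: [0.2, 0.3, 0.6]
grip_width: 0.5
grip_force: 0.0
```

```bash
python3 -m crank '[[0.5,0,0,0.25,0],[0.6,0,0,0.5,0],[0.8,0,0,0.9,0],[1,0,-0.2,0.9,0],[1,0,-0.2,0.9,0]]'
python3 - <<'E'
from h import *
im,c=snap('wrist','w6'); s=get_state(); print(s['position'],yaw(s))
print(((np.array([.5438,-.0476,.0686])-s['position'])/.2).round(3)); print(w2px(c,[.566,-.192,.044]))
arc(99.5,7.5,10)
E
```

```text
time: 13.02
position: [0.5655, -0.2385, 0.2284]
tool_rot: [2.071, 2.356, -0.001]
ft_force: [0.4, -0.6, -0.7]
grip_width: 0.856
grip_force: 0.0
[ 0.56513595 -0.2357791   0.22698321] 7.525340108725993
[-0.107  0.941 -0.792]
[282.70504814 146.9023539 ]
call [[0.064, 0.005], [0.128, 0.001], [0.19, -0.014], [0.249, -0.039], [0.304, -0.073]]
call [[0.048, -0.042], [0.089, -0.092], [0.122, -0.147], [0.145, -0.207], [0.159, -0.269]]
```

View pics/w6.png

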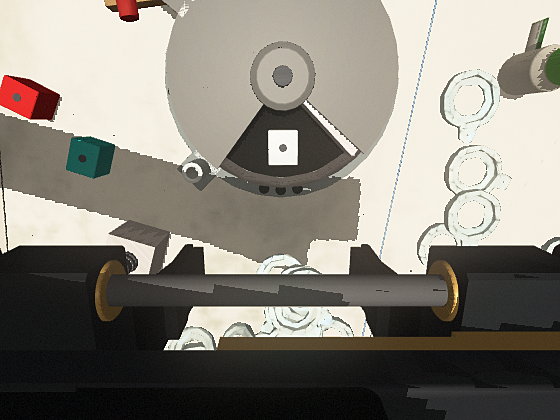

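```bash
python3 - <<'E'
from h import *
c=get_calibration('wrist');h=px2w(c,282.5,75.5,.063)
for n,u,v,z,o in [('s3',281.7,190,.006,270),('sock',193.5,171,.046,225)]:
    q=px2w(c,u,v,z)-h; print(n,h,np.hypot(*q[:2]),np.degrees(np.arctan2(q[1],q[0]))%360-o)
E
python3 -m crank '[[1,-0.02,0.25,-0.2,0],[1,-0.05,0.5,-0.3,0],[1,-0.107,0.75,-0.4,0],[1,-0.107,0.941,-0.6,0],[1,-0.107,0.941,-0.79,0]]'
python3 -m crank '[[1,0,0,0,0],[0,0,0,0,0],[0,0,0,0,0],[0,0,0,0,0],[0,0,0,0,0]]' 8
python3 -m crank '[[0,0,0,0,0],[0,0,0,0,0],[0,0,0,0,0],[0,0,0,0,0],[0,0,0,0,0]]'
```

```text
s3 [ 0.55586257 -0.12511098  0.063     ] 0.11518145147145377 7.839596025052856
sock [ 0.55586257 -0.12511098  0.063     ] 0.12526280126225064 7.143964873063226
time: 13.7
position: [0.5428, -0.0399, 0.0673]
tool_rot: [-2.057, -2.373, -0.002]
ft_force: [0.4, -1.1, -0.2]
grip_width: 0.999
grip_force: 0.0
time: 14.32
position: [0.5443, -0.046, 0.0692]
tool_rot: [2.067, 2.365, 0.001]
ft_force: [-0.8, 0.5, 0.4]
grip_width: 0.631
grip_force: 0.0
time: 14.95
position: [0.5435, -0.0452, 0.0684]
tool_rot: [-2.066, -2.366, 0.0]
ft_force: [-1.4, 1.6, -0.7]
grip_width: 0.161
grip_force: 8.0
```

```bash
python3 -m crank '[[0,0.064,-0.003,0,0],[0,0.128,-0.007,0,0],[0,0.19,-0.022,0,0],[0,0.249,-0.047,0,0],[0,0.304,-0.081,0,0]]'
python3 -m crank '[[0,0.048,-0.042,0,0],[0,0.089,-0.092,0,0],[0,0.122,-0.147,0,0],[0,0.145,-0.207,0,0],[0,0.159,-0.269,0,0]]'
python3 -m crank '[[0,0,0,0,0],[0,0,0,0,0],[0.5,0,0,0,0],[1,0,0,0,0],[1,0,0,0,0]]'
python3 - <<'E'
from h import *
s=get_state(); p=s['position'][:2]-[.557,-.1265]; print(s['position'],s['grip_width'],np.hypot(*p),np.degrees(np.arctan2(p[1],p[0])))
E
```

```text
time: 15.58
position: [0.6055, -0.0624, 0.0683]
tool_rot: [-2.067, -2.366, 0.0]
ft_force: [-2.4, 0.6, 0.4]
grip_width: 0.153
grip_force: 8.0
time: 16.2
position: [0.6362, -0.1164, 0.0684]
tool_rot: [-2.066, -2.365, 0.001]
ft_force: [-4.8, 2.2, -0.8]
grip_width: 0.156
grip_force: 8.0
time: 16.82
position: [0.6374, -0.1151, 0.0692]
tool_rot: [2.065, 2.366, 0.002]
ft_force: [-0.0, -0.4, -0.2]
grip_width: 0.412
grip_force: 0.0
[ 0.63737984 -0.11509438  0.06924154] 0.411914466843268 0.08118501556993515 8.076158875890004
```

```bash
python3 -m crank '[[1,0,0,0,0],[1,0,0,0.3,0],[1,0,0.25,0.5,0.02],[1,0,0.5,0.5,0.042],[1,-0.02,0.8,0.5,0.042]]'
python3 -m crank '[[1,-0.01,0.3,0,0],[1,-0.03,0.59,0,0],[1,-0.03,0.59,-0.25,0],[1,-0.03,0.59,-0.25,0]]'
python3 - <<'E'
from h import *
im,c=snap('wrist','w7'); s=get_state(); print(s['position'],yaw(s))
g=cv2.cvtColor(im,cv2.COLOR_RGB2GRAY); print(w2px(c,[.6282,.1637,.028]))
E
```

```text
time: 17.45
position: [0.6333, 0.0449, 0.1695]
tool_rot: [1.738, 2.615, 0.002]
ft_force: [1.1, -0.1, -0.4]
grip_width: 0.957
grip_force: 0.0
time: 17.95
position: [0.6239, 0.1616, 0.1151]
tool_rot: [-1.733, -2.615, 0.009]
ft_force: [0.6, -1.1, 0.4]
grip_width: 1.003
grip_force: 0.0
[0.62573515 0.16122778 0.11741066] 22.82073723920253
[283.78544349 217.79427489]
```

View pics/w7.png

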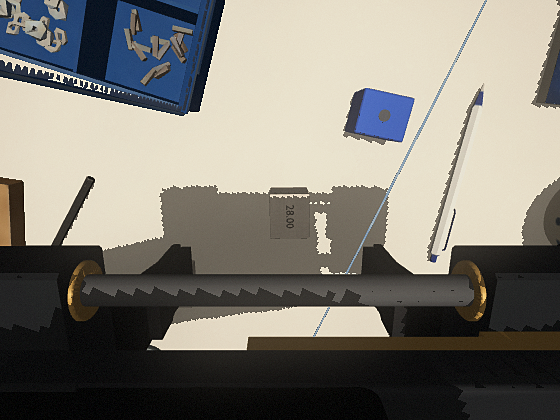

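```bash
python3 - <<'E'
from h import *
c=get_calibration('wrist');s=get_state();m=px2w(c,290,217,.028);m[2]=.006;print(m,((m-s['position'])/.2).round(3))
E
```

```text
[0.63479006 0.16525535 0.006     ] [ 0.045  0.02  -0.557]
```

```bash
python3 -m crank '[[1,0.032,0.018,-0.25,0],[1,0.032,0.018,-0.45,0],[1,0.032,0.018,-0.55,0],[1,0.032,0.018,-0.555,0],[0.25,0.032,0.018,-0.555,0]]' 25
python3 -m crank '[[0,0,0,0,0],[0,0,0,0,0],[0,0,0,0,0],[0,0,0,0,0],[0,0,0,0,0]]'
python3 -m crank '[[0,0,0,0,0],[0,0,0,0,0],[0,0,0,0,0],[0,0,0,0.2,0],[0,0,0,0.5,0]]'
python3 -c "
from h import *
s=get_state();p=s['position'];t=np.radians(187.5);m=np.array([.557+.066*np.cos(t),-.1265+.066*np.sin(t),.12]);print(p,yaw(s),m,(m-p)/.2,s['joint_positions'].round(2))"
```

```text
time: 18.62
position: [0.6345, 0.1663, 0.0098]
tool_rot: [1.737, 2.615, 0.004]
ft_force: [0.2, -0.5, 1.4]
grip_width: 0.948
grip_force: 0.0
time: 19.25
position: [0.6329, 0.166, 0.0075]
tool_rot: [-1.737, -2.617, 0.0]
ft_force: [0.4, -0.2, -0.5]
grip_width: 0.403
grip_force: 0.0
time: 19.88
position: [0.6313, 0.1649, 0.106]
tool_rot: [-1.736, -2.614, 0.005]
ft_force: [0.2, -0.8, -2.3]
grip_width: 0.345
grip_force: 25.0
[0.63133695 0.16492007 0.10598107] 22.842991818610976 [ 0.49156464 -0.13511473  0.12      ] [-0.69886155 -1.500174    0.07009465] [ 0.36  0.57 -0.9   1.55  0.46  1.25 -0.21]
```

```bash
python3 -m crank '[[0,-0.1,-0.22,0.12,0.029],[0,-0.2,-0.45,0.12,0.058],[0,-0.32,-0.67,0.12,0.087],[0,-0.42,-0.9,0.12,0.116],[0,-0.46,-0.99,0.12,0.145]]'
python3 -m crank '[[0,-0.12,-0.25,0,0.029],[0,-0.239,-0.51,0,0.058],[0,-0.239,-0.51,0,0.0625],[0,-0.239,-0.51,0,0.0625],[0,-0.239,-0.51,0,0.0625]]'
python3 - <<'E'
from h import *
im,c=snap('wrist','w8'); s=get_state(); print(s['position'],yaw(s),s['grip_width'])
E
```

```text
time: 20.5
position: [0.5395, -0.0363, 0.1308]
tool_rot: [-0.407, -3.114, 0.004]
ft_force: [-0.4, 1.0, -1.3]
grip_width: 0.345
grip_force: 25.0
time: 21.12
position: [0.4934, -0.1328, 0.1316]
tool_rot: [-0.208, 3.134, 0.0]
ft_force: [1.3, 0.8, -2.3]
grip_width: 0.345
grip_force: 25.0
[ 0.49352648 -0.13263271  0.13164032] 97.64766696226965 0.34451650766447245
```

View pics/w8.png

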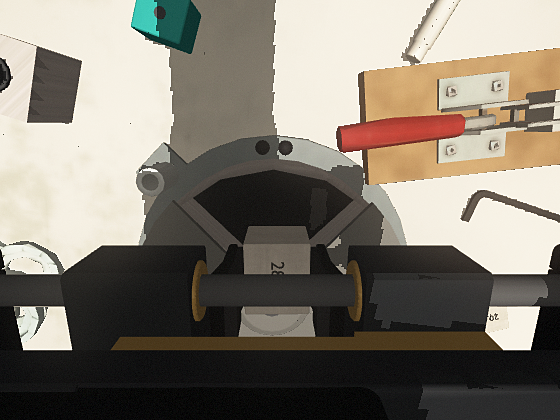

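```bash
python3 -m crank '[[0,-0.01,-0.012,-0.2,0],[0,-0.01,-0.012,-0.4,0],[0,-0.01,-0.012,-0.52,0],[0,-0.01,-0.012,-0.57,0],[0,-0.01,-0.012,-0.572,0]]'
python3 -m crank '[[0,0,0,0,0],[0.5,0,0,0,0],[0.5,0,0,0,0],[0.5,0,0,0,0],[0.5,0,0,0.15,0]]'
python3 -m crank '[[0.5,0,0,0.25,0],[0.7,0,0,0.5,0],[1,0,0,0.7,0],[1,0.2,0,0.7,0],[1,0.2,0,0.7,0]]'
python3 - <<'E'
from h import *
im,c=snap('wrist','w9'); s=get_state(); print(s['position'],yaw(s),s['grip_width'])
print(((np.array([.6365,-.1153,.0686])-s['position'])/.2).round(3)); print(w2px(c,[.4916,-.135,.036]))
arc(8,-82.5,10)
E
```

```text
time: 21.8
position: [0.4915, -0.1355, 0.0172]
tool_rot: [0.209, -3.135, -0.001]
ft_force: [0.6, -0.1, -2.0]
grip_width: 0.342
grip_force: 25.0
time: 22.42
position: [0.4895, -0.1362, 0.0462]
tool_rot: [0.207, -3.131, -0.003]
ft_force: [-1.2, -0.1, 0.0]
grip_width: 0.497
grip_force: 0.0
time: 23.05
position: [0.5331, -0.1353, 0.1876]
tool_rot: [-0.21, 3.132, 0.003]
ft_force: [-0.0, 0.8, 0.1]
grip_width: 0.868
grip_force: 0.0
[ 0.53160436 -0.13515813  0.18701697] 97.67332003628027 0.9122069354707304
[ 0.524  0.099 -0.592]
[282.63560406 155.50690578]
call [[0.004, -0.063], [-0.002, -0.126], [-0.018, -0.187], [-0.044, -0.245], [-0.078, -0.298]]
call [[-0.042, -0.047], [-0.091, -0.087], [-0.146, -0.119], [-0.204, -0.141], [-0.266, -0.154]]
```

View pics/w9.png

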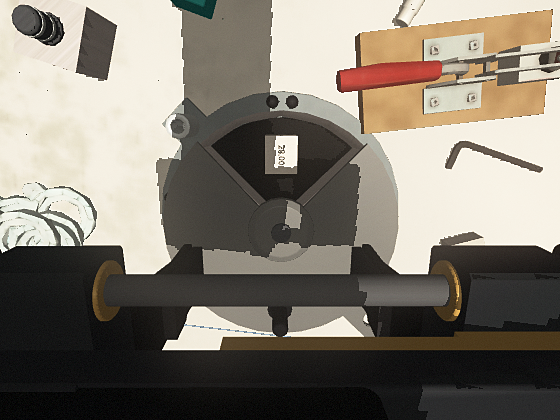

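```bash
python3 -m crank '[[1,0.25,0.05,0,0],[1,0.524,0.099,0,0],[1,0.524,0.099,-0.3,0],[1,0.524,0.099,-0.592,0],[0.3,0.524,0.099,-0.592,0]]' 8
python3 -m crank '[[0,0,0,0,0],[0,0,0,0,0],[0,0,0,0,0],[0,0,0,0,0],[0,0,0,0,0]]'
python3 -m crank '[[0,0,0,0,0],[0,0,0,0,0],[0,0,0,0,0],[0,0,0,0,0]]'
```

```text
time: 23.72
position: [0.6313, -0.1168, 0.064]
tool_rot: [0.207, -3.125, -0.004]
ft_force: [0.1, -0.6, -0.1]
grip_width: 0.949
grip_force: 0.0
time: 24.35
position: [0.6361, -0.1167, 0.0692]
tool_rot: [-0.207, 3.134, -0.0]
ft_force: [0.7, 0.2, 0.9]
grip_width: 0.403
grip_force: 0.0
time: 24.85
position: [0.636, -0.1169, 0.0687]
tool_rot: [-0.207, 3.135, -0.0]
ft_force: [0.5, -1.0, -0.5]
grip_width: 0.156
grip_force: 8.0
```

```bash
python3 -m crank '[[0,0.004,-0.06,0,0],[0,-0.002,-0.12,0,0],[0,-0.018,-0.18,0,0],[0,-0.044,-0.238,0,0],[0,-0.078,-0.291,0,0]]'
python3 -m crank '[[0,-0.042,-0.047,0,0],[0,-0.091,-0.087,0,0],[0,-0.146,-0.119,0,0],[0,-0.204,-0.141,0,0],[0,-0.266,-0.154,0,0]]'
python3 -m crank '[[0,0,0,0,0],[0,0,0,0,0],[0.5,0,0,0,0],[1,0,0,0,0],[1,0,0,0,0]]'
python3 - <<'E'
from h import *
s=get_state(); p=s['position'][:2]-[.557,-.1265]; print(s['position'],s['grip_width'],np.hypot(*p),np.degrees(np.arctan2(p[1],p[0])))
m=np.array([.567,.069,.112]);print((m-s['position'])/.2)
E
```

```text
time: 25.48
position: [0.6198, -0.1758, 0.0688]
tool_rot: [0.206, -3.135, -0.0]
ft_force: [1.6, 2.1, -0.4]
grip_width: 0.157
grip_force: 8.0
time: 26.1
position: [0.5664, -0.2075, 0.0688]
tool_rot: [-0.205, 3.135, -0.003]
ft_force: [2.4, -2.3, -1.7]
grip_width: 0.157
grip_force: 8.0
time: 26.72
position: [0.5675, -0.2043, 0.0688]
tool_rot: [-0.209, 3.134, 0.002]
ft_force: [-0.1, -0.1, -0.1]
grip_width: 0.41
grip_force: 0.0
[ 0.56745344 -0.20428336  0.06879534] 0.41044221968216416 0.07848264046024522 -82.34578118132056
[-0.00226721  1.36641678  0.2160233 ]
```

```bash
python3 -m crank '[[1,0,0,0,0],[1,0,0,0.3,0],[1,0,0.2,0.45,-0.029],[1,0,0.45,0.45,-0.058],[1,0,0.7,0.45,-0.087]]'
python3 -m crank '[[1,0,0.25,0,-0.029],[1,0,0.5,0,-0.058],[1,0,0.667,0,-0.087],[1,0,0.667,-0.1,-0.117],[1,0,0.667,-0.2,-0.117]]'
python3 - <<'E'
from h import *
im,c=snap('wrist','w10'); s=get_state(); print(s['position'],yaw(s)); print(w2px(c,[.567,.0685,.02]))
E
```

```text
time: 27.35
position: [0.5674, -0.064, 0.1595]
tool_rot: [0.657, 3.071, 0.0]
ft_force: [-0.9, 1.0, 0.5]
grip_width: 0.962
grip_force: 0.0
time: 27.98
position: [0.5672, 0.0684, 0.1183]
tool_rot: [1.704, 2.638, -0.0]
ft_force: [-0.0, -0.2, 0.3]
grip_width: 1.001
grip_force: 0.0
[0.56527143 0.06722002 0.11517844] 24.312850835072986
[276.50709642 213.87299018]
```

View pics/w10.png

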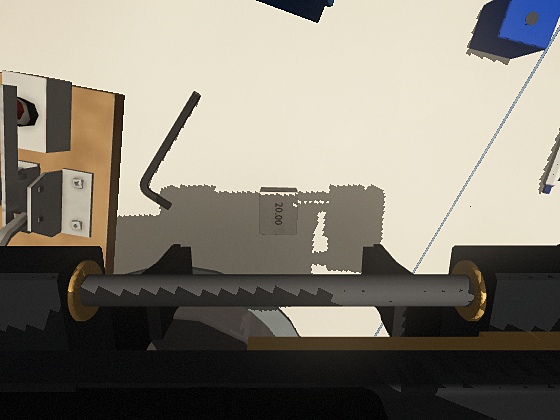

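```bash
python3 -m crank '[[1,0.01,0,-0.25,0],[1,0.01,0,-0.45,0],[1,0.01,0,-0.55,0],[1,0.01,0,-0.558,0],[0.25,0.01,0,-0.558,0]]' 25
python3 -m crank '[[0,0,0,0,0],[0,0,0,0,0],[0,0,0,0,0],[0,0,0,0,0],[0,0,0,0,0]]'
python3 -m crank '[[0,0,0,0,0],[0,0,0,0,0],[0,0,0,0,0],[0,0,0,0.2,0],[0,0,0,0.6,0]]'
python3 -c "
from h import *
s=get_state();p=s['position'];t=np.radians(97.5);m=np.array([.557+.066*np.cos(t),-.1265+.066*np.sin(t),.12]);print(p,yaw(s),m,(m-p)/.2,s['joint_positions'].round(2))"
```

```text
time: 28.65
position: [0.5703, 0.068, 0.0085]
tool_rot: [1.707, 2.635, 0.002]
ft_force: [0.6, -0.0, -0.1]
grip_width: 0.952
grip_force: 0.0
time: 29.28
position: [0.5691, 0.0677, 0.0072]
tool_rot: [1.708, 2.636, -0.0]
ft_force: [-0.1, 0.2, 0.2]
grip_width: 0.406
grip_force: 0.0
time: 29.9
position: [0.5671, 0.0672, 0.1086]
tool_rot: [-1.706, -2.633, 0.004]
ft_force: [1.5, -0.7, -0.7]
grip_width: 0.342
grip_force: 24.9
[0.56713877 0.0671937  0.10855776] 24.1120112152325 [ 0.54838527 -0.06106464  0.12      ] [-0.0937675  -0.64129171  0.05721119] [ 0.63  0.39 -0.95  1.76  0.34  1.17 -0.  ]
```

```bash
python3 -m crank '[[0,-0.03,-0.2,0.12,-0.02],[0,-0.06,-0.4,0.12,-0.046],[0,-0.094,-0.641,0.12,-0.046],[0,-0.094,-0.641,0.12,-0.046],[0,-0.094,-0.641,0.12,-0.046]]'
python3 -c "
from h import *
s=get_state();p=s['position'];m=np.array([.5484,-.0611,.016]);print(p,yaw(s),(m-p)/.2)"
```

```text
time: 30.52
position: [0.5501, -0.0599, 0.1334]
tool_rot: [-2.07, -2.362, -0.001]
ft_force: [-0.7, 0.4, -1.2]
grip_width: 0.341
grip_force: 24.9
[ 0.55008965 -0.05988529  0.13341218] 7.541821879993851 [-0.00844824 -0.00607357 -0.58706091]
```

```bash
python3 -m crank '[[0,-0.008,-0.006,-0.2,0],[0,-0.008,-0.006,-0.4,0],[0,-0.008,-0.006,-0.53,0],[0,-0.008,-0.006,-0.58,0],[0,-0.008,-0.006,-0.585,0]]'
python3 -m crank '[[0,0,0,0,0],[0.5,0,0,0,0],[0.5,0,0,0,0],[0.5,0,0,0,0],[0.5,0,0,0.15,0]]'
python3 -m crank '[[0.5,0,0,0.25,0],[0.7,0,0,0.5,0],[1,0,-0.15,0.7,0],[1,0,-0.4,0.7,0],[1,0,-0.4,0.7,0]]'
python3 - <<'E'
from h import *
im,c=snap('wrist','w11'); s=get_state(); print(s['position'],yaw(s),s['grip_width'])
print(((np.array([.5675,-.2055,.0686])-s['position'])/.2).round(3)); 
u,v=w2px(c,[.5484,-.061,.028]).round().astype(int); print(u,v)
g=cv2.cvtColor(im,cv2.COLOR_RGB2GRAY); print(g[v-40:v+41:5,u-40:u+41:5])
arc(-82.4,-172.6,10)
E
```

```text
time: 31.15
position: [0.5489, -0.0604, 0.0167]
tool_rot: [-2.068, -2.364, -0.001]
ft_force: [-0.3, -0.4, -2.1]
grip_width: 0.346
grip_force: 24.9
time: 31.78
position: [0.5468, -0.0616, 0.0453]
tool_rot: [-2.068, -2.36, 0.003]
ft_force: [0.4, -0.3, 1.1]
grip_width: 0.497
grip_force: 0.0
time: 32.4
position: [0.5483, -0.1475, 0.1869]
tool_rot: [2.079, 2.353, -0.003]
ft_force: [0.0, 0.1, 0.3]
grip_width: 0.871
grip_force: 0.0
[ 0.54834771 -0.1440909   0.18663954] 7.284174082536298 0.912242427504412
[ 0.096 -0.307 -0.59 ]
289 104
[[ 81  88  83  82  78  71  74  74  77  74  73  77  79  85  87  94  95]
 [ 71  66  72  73  72  71  78  64  38  86  81  77  75  78  84  78  82]
 [ 71  71  47  28  32  27  29  47  48  54  36  39  39  36  68  83  82]
 [ 23  27  46  37  45  40  46  45  47  46  45  51  50  54  45  44  41]
 [ 41  44  36  39  44 255 250 250 247 247 250 250  47  49  52  55  56]
 [ 41  42  41  45  46 255 247 248 247 246 249 249  49  53  53  51  53]
 [ 41  42  45  44  47 255 249 248 167 255 249 247  50  48  56  52  52]
 [ 41  41  41  42  43 255 248 248 255 255 247 247  55  50  51  56  56]
 [ 43  40  40  42  45 255 248 247 178 253 247 247  51  51  54  52  54]
 [ 41  38  45  44  46 255 247 246  83 254 248 247  53  53  51  53  50]
 [ 42  43  43  44  45 255 247 248 251 247 247 247  52  54  52  57  53]
 [ 43  45  43  45  46 255 246 248 243 242 247 247  50  54  53  54  54]
 [ 42  45  42  46  45  43  28  30  43  34  35  43  52  54  54  52  53]
 [ 43  45  47  47  44  48  50  50  53  53  52  54  48  54  50  51  41]
 [ 39  49  45  47  48  47  50  50  52  48  53  49  51  53  54  56  64]
 [ 64  43  47  45  47  46  47  51  50  52  51  53  51  53  52  77 162]
 [255  56  41  46  50  48  48  47  49  53  46  51  51  52  86 165 162]]
call [[-0.063, -0.003], [-0.125, 0.003], [-0.186, 0.019], [-0.244, 0.045], [-0.296, 0.079]]
call [[-0.047, 0.042], [-0.086, 0.091], [-0.118, 0.146], [-0.14, 0.204], [-0.153, 0.266]]
```

```bash
python3 -m crank '[[1,0.05,-0.15,0,0],[1,0.096,-0.307,0,0],[1,0.096,-0.307,-0.3,0],[1,0.096,-0.307,-0.59,0],[0.3,0.096,-0.307,-0.59,0]]' 8
python3 -m crank '[[0,0,0,0,0],[0,0,0,0,0],[0,0,0,0,0],[0,0,0,0,0],[0,0,0,0,0]]'
python3 -m crank '[[0,0,0,0,0],[0,0,0,0,0],[0,0,0,0,0],[0,0,0,0,0]]'
```

```text
time: 33.08
position: [0.5642, -0.2004, 0.0643]
tool_rot: [-2.061, -2.358, 0.003]
ft_force: [0.5, 0.2, -0.5]
grip_width: 0.953
grip_force: 0.0
time: 33.7
position: [0.5681, -0.2032, 0.069]
tool_rot: [2.07, 2.362, 0.0]
ft_force: [-0.8, -0.2, -1.1]
grip_width: 0.401
grip_force: 0.0
time: 34.2
position: [0.5682, -0.2033, 0.0688]
tool_rot: [2.07, 2.362, 0.0]
ft_force: [1.8, -1.3, -0.7]
grip_width: 0.156
grip_force: 8.0
```

```bash
python3 -m crank '[[0,-0.063,-0.008,0,0],[0,-0.126,-0.006,0,0],[0,-0.188,0.009,0,0],[0,-0.247,0.035,0,0],[0,-0.3,0.069,0,0]]'
python3 -m crank '[[0,-0.047,0.042,0,0],[0,-0.086,0.091,0,0],[0,-0.118,0.146,0,0],[0,-0.14,0.204,0,0],[0,-0.153,0.264,0,0]]'
python3 -m crank '[[0,0,0,0,0],[0,0,0,0,0],[0,0,0,0,0]]'
python3 - <<'E'
from h import *
s=get_state(); p=s['position'][:2]-[.557,-.1265]; print(s['position'],s['grip_width'],np.hypot(*p),np.degrees(np.arctan2(p[1],p[0])),s['joint_positions'].round(2))
E
```

```text
time: 34.83
position: [0.507, -0.1888, 0.0688]
tool_rot: [2.07, 2.362, -0.0]
ft_force: [2.2, -0.4, 0.2]
grip_width: 0.153
grip_force: 8.0
time: 35.45
position: [0.4773, -0.1358, 0.0688]
tool_rot: [2.07, 2.362, -0.0]
ft_force: [3.6, -1.6, -1.5]
grip_width: 0.158
grip_force: 8.0
time: 35.83
position: [0.4773, -0.1361, 0.0687]
tool_rot: [-2.07, -2.362, -0.0]
ft_force: [1.2, 0.7, 2.4]
grip_width: 0.158
grip_force: 8.0
[ 0.47732986 -0.1361225   0.06870743] 0.15770914603547057 0.08024913586749931 -173.113215852554 [ 1.03  0.23 -0.88  1.98  0.21  1.03  0.19]
```

```bash
python3 -m crank '[[0.5,0,0,0,0],[1,0,0,0,0],[1,0,0,0,0],[1,0,0,0.2,0],[1,0,0,0.5,0]]'
python3 -m crank '[[1,-0.03,-0.25,0.2,0],[1,-0.06,-0.5,0.4,0],[1,-0.09,-0.75,0.4,0],[1,-0.11,-1,0.4,0],[1,-0.11,-1,0.4,0]]'
python3 -m crank '[[1,-0.03,-0.25,0,0],[1,-0.03,-0.42,0,0],[1,-0.03,-0.42,0,0],[1,-0.03,-0.42,0,0]]'
python3 - <<'E'
from h import *
im,c=snap('wrist','w12'); s=get_state(); print(s['position'],yaw(s))
a=w2px(c,[.413,-.322,.081]);b=w2px(c,[.479,-.227,.053]);h=w2px(c,[.557,-.1265,.063]);print(a,b,h)
bgr=im[...,::-1].copy()
o=[]
for q in (a,b,h):
    u,v=q.round().astype(int)-35; u=max(u,0);v=max(v,0);print(u,v)
    cr=bgr[v:v+70,u:u+70]; cr=cv2.resize(cr,(260,260),interpolation=cv2.INTER_CUBIC); o.append(cr)
cv2.imwrite('pics/tile.png',np.hstack(o))
E
```

```text
time: 36.45
position: [0.4756, -0.1362, 0.1682]
tool_rot: [-2.068, -2.36, 0.001]
ft_force: [1.6, -0.4, 1.0]
grip_width: 0.643
grip_force: 0.0
time: 37.08
position: [0.4528, -0.3417, 0.2476]
tool_rot: [-2.079, -2.353, 0.001]
ft_force: [-0.3, 1.1, 0.3]
grip_width: 0.995
grip_force: 0.0
time: 37.58
position: [0.45, -0.4186, 0.2485]
tool_rot: [-2.068, -2.364, -0.002]
ft_force: [0.8, 0.5, 0.6]
grip_width: 1.003
grip_force: 0.0
[ 0.45016491 -0.41836658  0.24874498] 7.691024895459598
[250.62850027  88.47626714] [334.99403168  -5.80132202] [ 450.18907417 -130.91607847]
216 53
300 0
415 0
```

View pics/tile.png

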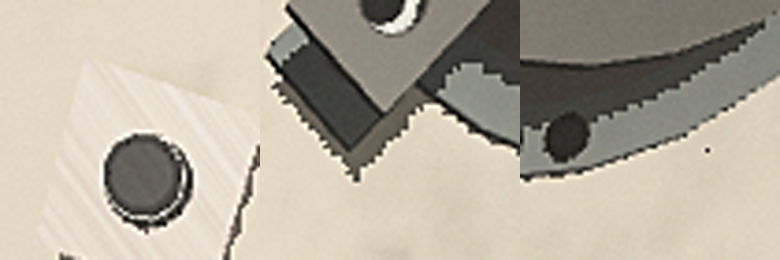

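```bash
python3 - <<'E'
from h import *
c=get_calibration('wrist'); s=get_state()
m=px2w(c,254.8,100.1,.081); print(m); print('lug',px2w(c,335.6,1,.053))
m[2]=.14; print(((m-s['position'])/.2).round(3))
E
```

```text
[ 0.41809005 -0.33138307  0.081     ]
lug [ 0.48063688 -0.23225015  0.053     ]
[-0.16   0.435 -0.544]
```

```bash
python3 -m crank '[[1,-0.1,0.2,-0.1,0],[1,-0.165,0.4,-0.25,0],[1,-0.165,0.45,-0.4,0],[1,-0.165,0.45,-0.42,0],[1,-0.165,0.45,-0.42,0]]'
cat > pin.py <<'E'
from h import *
import sys
im,c=snap('wrist',sys.argv[1]); s=get_state(); print(s['position'],yaw(s))
g=cv2.cvtColor(im,cv2.COLOR_RGB2GRAY)
u0,v0=w2px(c,[s['position'][0],s['position'][1],.081]); print('tcp proj',u0,v0)
x0,y0=max(int(u0)-70,0),max(int(v0)-70,0)
sub=cv2.medianBlur(g[y0:min(y0+140,243),x0:x0+140],5)
C=cv2.HoughCircles(sub,cv2.HOUGH_GRADIENT,1,30,param1=80,param2=12,minRadius=14,maxRadius=40)
f=cal(c)[0]
if C is not None:
    for q in C[0][:4]:
        w=px2w(c,q[0]+x0,q[1]+y0,.081); d=(np.array(c['R'])@w+np.array(c['t']))[2]
        print((q[:2]+[x0,y0]).round(1),'rad mm',q[2]*d/f*1000,w.round(4),'shift',((w-s['position'])/.2).round(3))
print(sub[::7,::7])
E
python3 pin.py w13
```

```text
time: 38.25
position: [0.4169, -0.3307, 0.1656]
tool_rot: [2.069, 2.362, -0.0]
ft_force: [0.2, -0.4, 1.3]
grip_width: 0.998
grip_force: 0.0
[ 0.41720543 -0.3311989   0.16599131] 7.541407462561765
tcp proj 276.96225971105423 219.42952313570177
[275.5 217.5] rad mm 10.847845319783112 [ 0.4159 -0.3298  0.081 ] shift [-0.006  0.007 -0.425]
[[113 114 235 234 234 233 234 235 236 235 235 235 235 236 235 236 235 233
  233 234]
 [112 115 119 119 234 234 234 234 234 234 235 235 234 234 235 236 235 235
  235 234]
 [110 114 118 120 119 235 234 234 234 233 231 231 230 233 235 235 235 235
  234 233]
 [110 115 118 120 119 121 119 238  98 100 215 229 229 233 235 235 235 235
  234 228]
 [110 115 117 117 118 119 120 120 231 224  99 101 100 134 235 234 234 234
  234 227]
 [110 113 116 116 117 117 119 114 112 230 231 232 229 101 100 187 234 236
  125 122]
 [109 111 114 116 117 117 118 111 113 112 113 232 235 231 234 118 123 122
  124 123]
 [112 113 115 114 116 115 114 109 111 113  60 111 112 115 114 112 121 120
  122 122]
 [115 115 115 114 115 115 110 108 107  58  60  70 110 111 110 112 234 118
  119 119]
 [116 115 115 114 115 114 105 106 107  54  56  56  88 110 110 117 235 118
  117 120]
 [115 115 114 114 114 114 106 103 106  54  54  54 105 106 108 115 113 116
  116 117]
 [116 114 113 114 114 108 105 105 104  51  53  52 108 105 109 109 110 111
  112 116]
 [114 109 107 108 109 108 109 106 105 104 104 103 105 107 114 112 112 114
  115 114]
 [115 110 111 107 104 102 107 112 110 110 107 105 104 106 113 114 116 116
  116 114]]
```

```bash
python3 -m crank '[[1,-0.006,0.007,-0.2,0],[1,-0.006,0.007,-0.4,0],[1,-0.006,0.007,-0.5,0],[1,-0.006,0.007,-0.535,0],[0.3,-0.006,0.007,-0.535,0]]' 25
python3 -m crank '[[0,0,0,0,0],[0,0,0,0,0],[0,0,0,0,0],[0,0,0,0,0],[0,0,0,0,0]]'
python3 -m crank '[[0,0,0,0,0],[0,0,0,0,0],[0,0,0,0,0],[0,0,0,0,0]]'
```

```text
time: 38.92
position: [0.4159, -0.3296, 0.0585]
tool_rot: [2.07, 2.362, 0.0]
ft_force: [-0.2, 0.3, 0.6]
grip_width: 0.948
grip_force: 0.0
time: 39.55
position: [0.4151, -0.329, 0.0577]
tool_rot: [2.07, 2.363, -0.0]
ft_force: [0.7, 0.1, 0.0]
grip_width: 0.398
grip_force: 0.0
time: 40.05
position: [0.4152, -0.329, 0.0577]
tool_rot: [2.07, 2.363, 0.0]
ft_force: [0.4, 0.3, -1.0]
grip_width: 0.224
grip_force: 26.3
```

```bash
python3 -m crank '[[0,0,0,0.15,0],[0,0,0,0.3,0],[0,0,0,0.45,0],[0,0.15,0.1,0.45,0],[0,0.31,0.2,0.45,0]]'
python3 -m crank '[[0,0,0,0,0],[0,0,0,0,0]]'
cat > hole.py <<'E'
from h import *
import sys
im,c=snap('wrist',sys.argv[1]); s=get_state(); print(s['position'],yaw(s),s['grip_width'])
g=cv2.cvtColor(im,cv2.COLOR_RGB2GRAY)
u0,v0=w2px(c,[.478,-.227,.053]); print('pred',u0,v0)
x0,y0=max(int(u0)-60,0),max(int(v0)-60,0)
sub=cv2.medianBlur(g[y0:y0+120,x0:x0+120],3)
f=cal(c)[0]
C=cv2.HoughCircles(sub,cv2.HOUGH_GRADIENT,1,20,param1=80,param2=10,minRadius=8,maxRadius=24)
if C is not None:
    for q in C[0][:5]:
        w=px2w(c,q[0]+x0,q[1]+y0,.053); d=(np.array(c['R'])@w+np.array(c['t']))[2]
        print((q[:2]+[x0,y0]).round(1),'rad mm',q[2]*d/f*1000,w.round(4),'shift',((w-s['position'])/.2).round(3))
np.set_printoptions(linewidth=200)
print(sub[::5,::5])
E
python3 hole.py w14
```

```text
time: 40.67
position: [0.4774, -0.2894, 0.1482]
tool_rot: [2.072, 2.36, -0.001]
ft_force: [-0.4, 0.9, -1.2]
grip_width: 0.221
grip_force: 26.0
time: 40.92
position: [0.4765, -0.2893, 0.1473]
tool_rot: [-2.07, -2.362, 0.001]
ft_force: [-0.2, -1.1, -0.4]
grip_width: 0.223
grip_force: 26.0
[ 0.47609057 -0.28983419  0.1472716 ] 7.477116049822695 0.2148634729976414
pred 290.12369024799716 134.74013263267076
[290.5 139.5] rad mm 7.601486850890709 [ 0.4788 -0.2304  0.053 ] shift [ 0.013  0.297 -0.471]
[279.5 100.5] rad mm 6.888445265890537 [ 0.4671 -0.2043  0.053 ] shift [-0.045  0.428 -0.471]
[[241 239 240 241 239 244 185 186 185 185  80 193 184 182 184 182 180 181 179 176 177 175 173 170]
 [241 239 239 240 240 240 170 187 185 185  81  74 186 185 184 182 180 180 180 177 176 175 174 172]
 [242 241 240 240 240 240 246 187 185 183 189  85 189 185 183 182 181 181 178 178 176 176 173 171]
 [241 241 240 240 239 239 241 186 184 184 183  80  74 185 184 182 181 179 179 177 177 175 173 171]
 [241 241 240 240 240 241 242 222 186 185 184 185  86 192 185 182 182 180 179 178 177 175 173 171]
 [241 240 2
[... 1170 characters left out ...]
7 178]
 [243 243 242 242 241 241 242 243 244 177 177 178 177 176 176 173 242 241 241 247 180 180 179 175]
 [242 243 249 242 243 242 243 242 242 243 175 176 174 174 173 241 240 239 239 240 241 243 170 175]
 [243 243 243 243 243 243 242 242 242 242 243 173 174 173 241 238 238 237 238 238 239 240 239 240]
 [242 243 243 242 243 242 242 241 242 242 241 240 169 242 238 239 237 236 235 237 239 239 238 239]
 [135 129 129 246 243 242 241 240 241 242 242 241 239 239 239 238 237 236 234 235 238 239 238 237]
 [134 135 135 134 132 130 129 243 241 241 241 241 240 244 126 126 125 123 122 240 237 238 238 238]
 [132 133 134 134 132 131 132 128 126 245 123 127 127 125 129 127 129 125 125 122 121 123 245 120]]
```

```bash
python3 -m crank '[[0,0.008,0.15,0,0],[0,0.008,0.15,0,0],[0,0.008,0.15,0,0]]'
sed -i 's/^print(sub.*$/q=C[0][0].astype(int); print(sub[q[1]-22:q[1]+24:2,q[0]-24:q[0]+26:2])/' hole.py; python3 hole.py w15
```

```text
time: 41.35
position: [0.4783, -0.2593, 0.1478]
tool_rot: [2.07, 2.362, -0.002]
ft_force: [-0.1, -1.1, -0.5]
grip_width: 0.222
grip_force: 26.0
[ 0.47833371 -0.25966076  0.1477655 ] 7.503884506326734 0.22155723062970212
pred 281.9444613981576 174.48203071224054
[305.5 175.5] rad mm 15.113159872095789 [ 0.4958 -0.2254  0.053 ] shift [ 0.088  0.171 -0.474]
[285.5 172.5] rad mm 16.89789561922131 [ 0.4805 -0.2252  0.053 ] shift [ 0.011  0.173 -0.474]
[286.5 152.5] rad mm 12.466513270722267 [ 0.4791 -0.2102  0.053 ] shift [ 0.004  0.247 -0.474]
[264.5 177.5] rad mm 11.789863550035708 [ 0.4652 -0.231   0.053 ] shift [-0.066  0.143 -0.474]
[271.5 138.5] rad mm 9.67863851535712 [ 0.4667 -0.2016  0.053 ] shift [-0.058  0.29  -0.474]
[[178 177 176 175 175 176 176 175 174 238 235 235 235 235 221 169 169 170 169 170 168 168 168 168 167]
 [177 177 176 175 175 174 175 175 174 171 225 235 235 217 216 218 168 169 169 170 170 168 168 167 166]
 [177 177 176 175 175 174 174 174 173 172 173 226 216 216 212 243 243 166 169 169 168 168 168 167 166]
 [177 176 175 174 175 174 174 174 173 173 173 195 216 233
[... 1303 characters left out ...]
  79  87 166 166 168 168 165 165 165 165 164  84  84  85  83  83  79  80 172 170]
 [254 248 246 172  74  87 134 167 168  75  75 165 165 167 167 128  84  84  86  85  85  85  80 175 174]
 [ 70 108  87  87  87 143 165 165 165  76  78  77  73  73 128 128 130  95  84  86  86  86  85  82  82]
 [138 127 127 147 164 165 165 167  74  79  79  80  80 130 127 126 128 128 127  86  86  86  85  85  84]
 [169 169 169 166 165 164 165 167  75  78  77  78 126 127 127 126 127 128 127 129 110  86  82  83  85]
 [ 77  73 166 166 167  74  72  75  76  77  75 124 124 125 125 126 126 127 126 127 128 130 128 114  81]
 [ 78  78  76  76  75  75  79  77  76  76 129 124 124 125 125 125 124 124 124 125 126 128 125 122 255]]
```

```bash
python3 - <<'E'
from h import *
c=get_calibration('wrist'); print('hole',px2w(c,285,180,.053))
s=get_state(); p0=s['position']; R=np.array(c['R']); o=-R.T@np.array(c['t'])
# w5 pose: TCP (.56528,-.19031,.12631), yaw 7.8 -> same orientation (0.3deg)
d=np.array([.56528,-.19031,.12631])-p0
c2=dict(c); c2['t']=-R@(o+d); print('hub w5',px2w(c2,277.8,132.5,.063))
im=cv2.imread('pics/w15.png',0)[158:200:2,262:306:2]; np.set_printoptions(linewidth=200); print(im)
E
```

```text
hole [ 0.48089391 -0.23124631  0.053     ]
hub w5 [ 0.55754853 -0.12689942  0.063     ]
[[254 168 187 181 189 105 180 175 177 175 178 174 175 174 175 173 172 173 172 173 199 241]
 [166 183 184 183 140 182 177 177 177 180 174 175 175 172 175 173 174 173 172 174 172 195]
 [181 180 182 141 178 174 174 173 173 171 172 175 173 175 172 174 174 172 172 169 169 164]
 [179 186 139 177 174 174 172 174 173 173 176 173 172 174 169 169 169 170 169 169 172 171]
 [183  70 176 175 174 173 176 170 174 173 173 172 173 172 169 171 170 172 169 167 172 171]
 [141 177 174 175 173 171 172 173 173 177 157 131 163 181 174 170 171 173 170 169 170 168]
 [173 172 174 172 171 171 173 176 110 196 255 255 171 144 115 176 169 166 170 167 168 166]
 [171 172 171 171 173 169 177  39 255 251 250 254 251  64 255  35 176 169 169 166 169 169]
 [173 170 172 169 172 173 128  84 255 255 255 254  89  67 252 254 102 171 168 168 170 169]
 [171 171 170 172 172 179 112  97  93 101  89  96 100  71 251 246  99 174 166 166 168 167]
 [171 168 171 171 170 164  98  99 103 105 106 108 101  64 252 245 106 160 171 166 168 166]
 [167 167 1
[... 199 characters left out ...]
5 255 255 255 255 255 255 241 248  79 121 166 166 165 164 165]
 [169 166 164 165 164 169 147  75 125 255 251 246 249 254  73  87 147 166 176 178 168 164]
 [176 166 163 163 165 164 166 134  83 219 254 254 171  64  53 133 165 165  65  75  73  72]
 [171 164 165 164 166 165 164 167 157  55 107  86 107 125 142 165 163 174  70  81  79  80]
 [168 162 167 163 162 161 165 165 167 170 168 168 171 166 164 164 167 180  78  79  80  72]
 [174 175 168 165 165 166  66  65 177 176 178 174 165 166 167  61  71  74  78  76  71 129]
 [132  67  73  71  71  71  73  78  72  79  77  73  74  70  71  73  76  76  79  71 133 124]
 [129 134  70  75  77  77  75  75  77  76  78  78  78  77  75  77  78  75  69 129 124 121]]
```

```bash
python3 - <<'E'
from h import *
c=get_calibration('wrist'); s=get_state()
H=px2w(c,284.5,180,.053)[:2];B=px2w(c,281.2,175.3,.046)[:2]; C=np.array([.557,-.1268])
for n,q in(('H',H),('B',B)):
    d=q-C; print(n,q,np.hypot(*d),np.degrees(np.arctan2(d[1],d[0]))%360)
print(s['position'],(H-s['position'][:2])/.2,(B-s['position'][:2])/.2)
E
```

```text
H [ 0.4805162  -0.23129614] 0.1294960030578036 233.79850489889316
B [ 0.47777034 -0.22907866] 0.12937643584486844 232.23702208968353
[ 0.47833371 -0.25966076  0.1477655 ] [0.01091244 0.14182312] [-0.00281686  0.15291053]
```

```bash
python3 -m crank '[[0,0.0155,0.1,0,0],[0,0.0155,0.148,0,0],[0,0.0155,0.148,-0.15,0],[0,0.0155,0.148,-0.24,0],[0,0.0155,0.148,-0.252,0]]'
python3 -m crank '[[0,0,0,0,0]]'
```

```text
time: 42.02
position: [0.4809, -0.2287, 0.0959]
tool_rot: [-2.068, -2.361, 0.0]
ft_force: [0.5, -0.3, -1.2]
grip_width: 0.217
grip_force: 26.0
time: 42.15
position: [0.4822, -0.2294, 0.0976]
tool_rot: [2.07, 2.363, 0.001]
ft_force: [-0.6, -0.1, -0.7]
grip_width: 0.222
grip_force: 26.0
```

```bash
python3 -m crank '[[0,-0.015,0.012,0,0],[0,-0.025,0.019,0,0],[0,-0.035,0.024,0,0],[0,-0.035,0.024,0,0],[0,-0.035,0.024,0,0]]'
python3 -m crank '[[0,0.0195,-0.0155,0,0],[0,0.0195,-0.0155,0.1,0],[0,0.0195,-0.0155,0.255,0],[0,0.01,-0.15,0.255,0],[0,0.01,-0.15,0.255,0]]'
python3 -m crank '[[0,0,0,0,0]]'
python3 hole.py w16 | head -3
python3 - <<'E'
from h import *
c=get_calibration('wrist');u,v=w2px(c,[.4792,-.2293,.053]).astype(int);u-=22;v-=20;print(u,v)
np.set_printoptions(linewidth=200);print(cv2.imread('pics/w16.png',0)[v:v+42:2,u:u+44:2])
E
```

```text
time: 42.78
position: [0.4749, -0.2248, 0.0974]
tool_rot: [2.07, 2.362, 0.0]
ft_force: [-0.3, 0.4, -0.4]
grip_width: 0.22
grip_force: 26.0
time: 43.4
position: [0.476, -0.2584, 0.1486]
tool_rot: [2.075, 2.357, -0.002]
ft_force: [0.3, -0.9, -1.1]
grip_width: 0.218
grip_force: 26.0
time: 43.52
position: [0.4763, -0.2548, 0.1477]
tool_rot: [-2.071, -2.361, -0.001]
ft_force: [-0.0, -0.8, -0.1]
grip_width: 0.22
grip_force: 26.0
[ 0.47642474 -0.2542448   0.14769763] 7.545959349683175 0.22494245698738183
pred 283.8435039162151 180.91312252793549
[288.5 169.5] rad mm 17.691719926551716 [ 0.4803 -0.2179  0.053 ] shift [ 0.019  0.182 -0.473]
262 164
[[248 160 187 184 185 197 101 181 175 172 171 172 170 172 174 170 173 169 170 170 166 162]
 [160 182 177 181 192 101 179 171 174 172 176 171 173 171 171 172 172 170 170 172 170 166]
 [182 180 182 187 100 176 171 171 174 171 172 172 170 170 171 170 172 171 169 171 168 169]
 [177 181 187 100 179 173 171 172 171 171 169 169 172 171 172 171 170 168 170 170 169 167]
 [179 187 106 176 171 171 169 169 172 172 174 170 171 173 169 169 169 169 169 169 167 16
[... 759 characters left out ...]
3  34 255 255 254 230 255 255 240 248  61 123  70  77  75  72]
 [167 161 163 166 166 164 167  47  89 116 255 252 252 254 250  62 102 168  69  78  79  75]
 [169 166 167 173 176 180 177 179 124  64 217 254 115  87  60 114 158 188  73  74  78  76]
 [ 70  71 183 187  76  75  73  69  73  69  69  60  99 143  69  75  72  73  75  82  75  75]
 [ 72  78  76  77  77  76  78  79  78  76  77  76  78  76  76  78  75  76  76  78  80  76]
 [132  73  77  78  76  75  78  79  77  75  77  79  76  75  76  73  76  74  76  75  73  79]
 [130 134  71  76  79  73  75  74  76  76  75  77  78  75  75  73  75  76  78  73  80 127]
 [127 128 131  71  76  77  77  77  78  70  78  75  74  74  73  72  79  78  71  94 124 124]]
```

```bash
python3 - <<'E'
from h import *
c=get_calibration('wrist'); s=get_state()
H=px2w(c,285.8,185.4,.053)[:2];B=px2w(c,282.6,181.3,.046)[:2]; C=np.array([.557,-.1268])
for n,q in(('H',H),('B',B)):
    d=q-C; print(n,q,np.hypot(*d),np.degrees(np.arctan2(d[1],d[0]))%360)
print(s['position'],(H-s['position'][:2])/.2,(B-s['position'][:2])/.2)
E
```

```text
H [ 0.48008471 -0.22969332] 0.12846398767604442 233.22098013096195
B [ 0.47749907 -0.22800375] 0.12869575264597258 231.84847787238255
[ 0.47642474 -0.2542448   0.14769763] [0.01829987 0.1227574 ] [0.00537165 0.13120525]
```

```bash
python3 -m crank '[[0,0.022,0.08,0,0],[0,0.022,0.124,0,0],[0,0.022,0.124,-0.15,0],[0,0.022,0.124,-0.24,0],[0,0.022,0.124,-0.253,0]]'
python3 -m crank '[[0,0,0,0,0],[0,-0.02,0.015,0,0],[0,-0.03,0.023,0,0],[0,-0.041,0.031,0,0],[0,-0.041,0.031,0,0]]'
python3 -m crank '[[0,0,0,0,0],[0,0.0265,-0.021,0,0],[0,0.0265,-0.021,0.15,0],[0,0.0265,-0.021,0.255,0],[0,0.02,-0.15,0.255,0]]'
python3 -m crank '[[0,0,0,0,0],[0,0,0,0,0],[0,0,0,0,0]]'
python3 - <<'E'
from h import *
im,c=snap('wrist','w17');s=get_state();print(s['position'])
u,v=w2px(c,[.4792,-.2293,.053]).astype(int);u-=22;v-=20;print(u,v)
np.set_printoptions(linewidth=200);print(cv2.imread('pics/w17.png',0)[v:v+42:2,u:u+44:2])
E
```

```text
time: 44.2
position: [0.4803, -0.2289, 0.0963]
tool_rot: [-2.068, -2.361, 0.0]
ft_force: [-0.8, 0.1, -1.0]
grip_width: 0.218
grip_force: 26.0
time: 44.82
position: [0.4731, -0.2237, 0.098]
tool_rot: [2.07, 2.362, -0.0]
ft_force: [0.7, -0.3, -0.6]
grip_width: 0.223
grip_force: 26.0
time: 45.45
position: [0.4791, -0.2531, 0.1505]
tool_rot: [2.064, 2.364, 0.001]
ft_force: [0.8, -1.3, -0.4]
grip_width: 0.224
grip_force: 26.0
time: 45.82
position: [0.4768, -0.253, 0.148]
tool_rot: [-2.069, -2.362, -0.0]
ft_force: [0.3, 0.2, -0.5]
grip_width: 0.222
grip_force: 26.0
[ 0.47690913 -0.25300443  0.1481563 ]
262 166
[[254 149 185  76  97 178 173 174 174 173 171 173 174 171 170 170 170 172 170 170 233 160]
 [152 181  76 105 178 173 174 172 170 170 172 172 172 172 170 171 171 169 171 169 167 193]
 [182 189  98 175 173 172 169 171 171 172 172 172 170 169 171 171 172 169 167 167 168 165]
 [192 104 176 173 171 172 172 172 172 171 172 170 173 169 169 168 171 168 167 167 169 165]
 [105 175 169 169 172 172 170 173 171 174 172 176 174 171 167 169 168 167 171 169 168 168]
 [176 173 171 173 172 170 172 173
[... 723 characters left out ...]
4 255 255 254 214 255 255 255 255 121 168 181  78  75  77  80]
 [ 65 169 166 163 171 180 158 103 110 255 255 255 255  73  86 171 180  69  78  75  79  80]
 [ 72  69  71 181  69  76  77  78  72  57  50  50  54 138 179  74  73  79  77  76  76  78]
 [ 77  77  79  74  76  79  76  80  78  79  74  78  77  74  78  77  76  76  77  75  75  80]
 [ 76  74  77  78  78  76  74  75  78  80  77  83  75  77  76  78  74  74  78  71  81 130]
 [100  76  78  78  77  79  79  79  75  76  77  78  77  78  77  74  76  78  73  96 126 126]
 [128 101  76  75  78  77  79  77  79  75  78  76  76  74  76  76  75  70  96 127 126 127]
 [127 126 100  74  79  75  71  77  75  74  74  74  77  75  74  76  76  94 121 119 123 124]]
```

```bash
python3 -m crank '[[0,0.003,0.08,0,0],[0,0.003,0.13,0,0],[0,0.003,0.13,-0.15,0],[0,0.003,0.13,-0.25,0],[0,0.003,0.13,-0.25,0]]'
python3 -m crank '[[0,0,0,-0.03,0],[0,0,0,-0.05,0],[0,0,0,-0.05,0]]'
```

```text
time: 46.5
position: [0.4764, -0.2267, 0.0971]
tool_rot: [-2.067, -2.361, 0.001]
ft_force: [0.0, -0.7, 0.1]
grip_width: 0.216
grip_force: 26.0
time: 46.88
position: [0.4777, -0.2277, 0.0887]
tool_rot: [2.071, 2.363, 0.0]
ft_force: [-0.1, 1.1, -1.0]
grip_width: 0.22
grip_force: 26.0
```

```bash
python3 -m crank '[[0,0,0,-0.03,0],[0,0,0,-0.06,0],[0,0,0,-0.06,0]]'
python3 -m crank '[[0,0,0,-0.03,0],[0,0,0,-0.06,0],[0,0,0,-0.085,0],[0,0,0,-0.085,0]]'
```

```text
time: 47.25
position: [0.4772, -0.2274, 0.076]
tool_rot: [-2.07, -2.362, 0.0]
ft_force: [0.1, -0.4, -1.0]
grip_width: 0.222
grip_force: 26.0
time: 47.75
position: [0.4773, -0.2274, 0.0591]
tool_rot: [-2.07, -2.362, 0.0]
ft_force: [0.3, -0.6, -1.3]
grip_width: 0.22
grip_force: 26.0
```

```bash
python3 -m crank '[[0,0,0,-0.006,0],[0,0,0,-0.01,0],[0,0,0,-0.01,0],[0,0,0,-0.01,0]]'
```

```text
time: 48.25
position: [0.4778, -0.2277, 0.0578]
tool_rot: [2.07, 2.362, 0.0]
ft_force: [0.4, 0.6, 0.1]
grip_width: 0.221
grip_force: 26.0
```

```bash
python3 -m crank '[[0,0,0,-0.006,0],[0,0,0,-0.01,0],[0,0,0,-0.01,0]]'
python3 -m crank '[[0.5,0,0,0,0],[1,0,0,0,0],[1,0,0,0,0],[1,0,0,0.2,0],[0,0,0,0.35,0]]'
python3 -m crank '[[0,0,0,0,0],[0,0,0,0,0],[0,0,0,0,0],[0,0,0,0,0],[0,0,0,0,0]]' 
python3 -m crank '[[0,0,0,0,0],[0,0,0,0,0],[0,0,0,0,0],[0,0,0,-0.1,0],[0,0,0,-0.2,0]]'
```

```text
time: 48.62
position: [0.4782, -0.2281, 0.0575]
tool_rot: [2.07, 2.362, -0.002]
ft_force: [-3.8, 0.9, 12.1]
grip_width: 0.223
grip_force: 26.2
time: 49.25
position: [0.4777, -0.2274, 0.1265]
tool_rot: [-2.07, -2.363, -0.001]
ft_force: [-0.0, -0.5, 0.5]
grip_width: 0.604
grip_force: 0.0
time: 49.88
position: [0.4774, -0.2274, 0.1252]
tool_rot: [-2.07, -2.362, -0.0]
ft_force: [-0.7, 0.2, 0.4]
grip_width: 0.083
grip_force: 0.0
time: 50.5
position: [0.4771, -0.2276, 0.084]
tool_rot: [-2.07, -2.362, 0.001]
ft_force: [-0.4, 1.1, 0.3]
grip_width: 0.006
grip_force: 0.0
```

12 N at the bottom, so it is seated. Confirm the head height with a light press of the shut fingers.

```bash
python3 -m crank '[[0,0,0,-0.01,0],[0,0,0,-0.02,0],[0,0,0,-0.025,0],[0,0,0,-0.025,0]]'
python3 -m crank '[[0,0,0,0.15,0],[0,0,0,0.4,0],[0,0,-0.25,0.5,0],[0,0,-0.5,0.5,0],[0,0,-0.5,0.5,0]]'
python3 -m crank '[[0.5,0,0,0,0],[1,0,0,0,0],[1,0,0,0,0]]'
python3 - <<'E'
from h import *
im,c=snap('wrist','w18');s=get_state();print(s['position'])
m=lambda X:w2px(c,X).round().astype(int)
for n,X in (('pin',[.4781,-.2275,.081]),('post',[.4776,-.137,.09]),('holder',[.416,-.33,.053])): print(n,m(X))
g=cv2.cvtColor(im,cv2.COLOR_RGB2GRAY); u,v=m([.4781,-.2275,.081]); np.set_printoptions(linewidth=200); print(g[max(v-36,0):v+36:4,u-36:u+37:4])
E
```

```text
time: 51.0
position: [0.4779, -0.2276, 0.0815]
tool_rot: [2.07, 2.363, -0.001]
ft_force: [-2.4, 1.0, 6.9]
grip_width: 0.006
grip_force: 3.2
time: 51.62
position: [0.4759, -0.333, 0.1801]
tool_rot: [2.079, 2.354, -0.002]
ft_force: [0.5, 0.3, -0.8]
grip_width: 0.01
grip_force: 0.0
time: 52.0
position: [0.478, -0.3264, 0.1808]
tool_rot: [2.068, 2.365, -0.0]
ft_force: [-0.5, -0.2, 0.4]
grip_width: 0.264
grip_force: 0.0
[ 0.47791494 -0.32667104  0.18078888]
pin [295  83]
post [316 -70]
holder [206 200]
[[239 239 153 183 182 183 181  73  67  67 182 251 177 177 178 174 178 178 175]
 [238 240 254 185 183 181 182 182  74  70 176 241 207 177 178 179 177 180 174]
 [240 241 242  95 181 182 182 179  71 122 182 255 230 240 180 177 180 177 176]
 [239 238 241 254 194 182 184 182 186 183 183 180 235 177 173 180 180 178 177]
 [240 240 243 243  52 185 182 181 184 184 182 183 179 180 178 179 179 178 177]
 [240 240 242 242 248 191 184 186 184 183 181 183 184 180 179 245 201 178 177]
 [238 239 241 241 243 146 189 188 186 184 183 183 184 181 250 238 220 167 178]
 [237 240 241 242 250 184 185 255  82  43  85 225 184 182 183 248 239 251 167]
 [241 242 243 249 185 189 142  99 116 118 118 104 187 180 182 184 233 239 251]
 [243 243 246 188 186 191  77 124 115 119 117 119  69 183 180 179 180 169 255]
 [240 244 186 187 190 122  85 120 125 114 123 118  73 181 181 182 183 184  45]
 [237 186 186 190 186  92  80 122 124 121 120 122  71 183 180 184 186  83  82]
 [238 105 188 186 187  42 255 100 121 124 119  91 140 183 181 190  75  91  89]
 [241 252  67 188 187 191 100 183  87  87  75 255 189 183 191  61 187 188  86]
 [240 247 134  96 188 185 198  58  96 115  54 206 182 188 194 183 181 183 183]
 [242 243 254 139 140 185 187 187 192 201 186 187 187 122 179 184 181 187 180]
 [242 242 242 249 129 129 185 185 186 188 186 186 255 242 245  57 188 182 181]
 [241 241 243 243 255 134 130 187 183 187 185 111 242 239 241 243 255 192 184]]
```

```bash
python3 -c "
from bench import close_job
print(close_job())"
```

```text
the job is handed in; nothing more can be done
None
```

The job is handed in at about 52 s of the 210 s. All three blocks are in their own compartments. The cover is turned back over the blank quarter, about half a degree off by my last measurement. The lock pin is fully home and released, with its head top at 81 mm under a light press. The pen, paint bottle and hex key were not touched.

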